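# Sweep the offcuts off the welding plate into the scrap pan

### The arm

A 7-joint arm with a two-finger parallel gripper is mounted at the origin on the work surface. World frame = base frame: x ahead of the robot, y to its left, z up, the work surface at z = 0. Lengths are in m, angles in degrees, forces in N, time in s.
With the tool pointing down it reaches from about 0.425 to 0.875 m from the base axis. Payload 4.7 kg.
Tool frame: the origin (TCP) lies on the centre line of the jaws, within the pads' length; the fingertips stand 17 mm ahead of it and the grasp point (between the pads) lies 2 mm behind it; z points along the fingers, y is the line along which they close (so a half turn about z gives the same grasp; the last joint's range is limited). The gripper opens to 87 mm and grips with 3 to 60 N. Pads are 19 mm wide; open, the fingers measure 117 mm over their backs; the gripper's body (75 mm by 190 mm) begins 51 mm behind the grasp point.
Start: joints at [68.761, 18.392, -4.016, 83.108, 1.295, 78.541, -3.26], TCP at [0.244, -0.602, 0.24] pointing down, gripper open.
Joint ranges: [-163.93, 163.93], [-17.29, 119.83], [-79.2, 71.16], [3.27, 140.29], [-89.18, 269.18], [5.43, 117.66], [-154.24, 154.24]. Speed limits (degrees/s): [147.25, 147.25, 180, 180, 180, 180, 180].

### API

Orientations are given as [roll, pitch, yaw] about the fixed x, y, z axes, in that order (R = Rz(yaw) Ry(pitch) Rx(roll)).
In Python, from cell import env, read_camera gives the robot as it stands.
- The arm moves only by the shell command python3 -m jog 'ROWS' [FORCE]. ROWS is JSON, a list of rows, each a list of 5 numbers: the opening, from 0 (shut) to 1 (fully open), then the shift along the tool's x, y, z each as a share of 0.02 m, from -1 to 1, then the turn about the tool's z as a share of 45 degrees, from -1 to 1. In form: [[gripper, x, y, z, yaw], ...]. A call has 1 to 12 rows; each row shifts and turns the commanded pose from where the row before left it, along the tool's axes as they then stand; what a row does not reach is not made up. A row lasts 1/12 s, in which the tool goes at most 41.7 mm and 7.16 degrees, less where a joint would pass 70% of its speed; a pose out of reach is approached as far as the arm can. A call with a number of a shift or a turn outside -1 to 1 is refused whole. A call with a gripper value outside its range is refused whole. The fingers move at their own pace and stop on an object; FORCE is the grip in N (left out, the last holds). Time passes only in rows, so rows that do not move let the fingers close. It gives the time, the measured TCP pose, the force, the opening and the grip force at its end, in the units of the state.
- env.get_obs(): the state, without advancing time (a new reading comes with each control period).
- read_camera(name): name is "scene" or "top" or "wrist"; returns a dict with "color" (480x640x3 uint8, red, green, blue), "range_z" (480x640 float32, m along the optical axis (not along the pixel's ray), 0 where there is no reading), "mtx" (3x3 intrinsics, pixels), "world_from_camera" (4x4, takes a point from camera to world coordinates); the wrist camera has in their place "T_tool_cam" (4x4, takes a point from camera to tool coordinates, whose origin is the TCP and whose axes are the flange's). Camera axes: x right, y down, z forward; pixel columns grow to the right and rows downward; lengths in m; the calibration is good to about 2 mm. A picture is of the moment at which its call begins: read the wrist's pose just before it.
- env.sign_off(): hands the job in; it is judged then, once.
The state is a dict: "time_s": time; "qpos": joint angles; "joint_velocities": joint speeds; "effort": joint torques, N m; "tool_pos": TCP position; "tool_rot": TCP orientation; "force": force on the tool from outside, world axes, zero at the start; "wrist_torque": the same for the moment, N m; "grip_width": finger opening in m; "grasp_force": force on a finger pad.
Only numpy, scipy, OpenCV 4.12 (cv2) and the standard library are available. Lean on these libraries where they do the work, as an engineer would, in place of code of your own. Each camera call takes 0.05 s, during which the arm holds its last target. There are 200 camera calls.

### The job

Clear the welding plate: with the fingertips, sweep the three loose steel offcuts (a flat-bar end, an angle-iron end and a short ring of pipe) across the plate and over its edge, so that they drop into the plain open scrap pan beside it and not into the divided parts tray on the other side. Only push them along the plate; do not pick up, carry or fling any of them. Leave the flange weldment, the welding magnet and the tape measure that stand on the plate, and the tools on the bench, where they are.

Things in the scene. Friction and masses are not known exactly. Their poses are not given: they have to be found in the camera images.
- plate: Welding plate, a dark steel slab 320 mm (its x) by 340 mm (its y) by 15 mm on four feet, fixed, turned a little. Origin on the bench under its centre; its flat top is always 75 mm above the bench. Its 16 mm holes carry flush black plugs: nothing catches. Pan and tray stand at its own y = +170 mm and -170 mm edges, one each; which is which varies.
- scrap_pan: Scrap pan: bare sheet steel, open, undivided, wire loop handles at its short ends, a few burnt electrode stubs inside. 300 (x) by 140 (y) by 52 mm high, walls 3 mm, fixed. Origin at the centre of its underside, on the bench; axes parallel to the plate's. It runs along one y edge of the plate and reaches 15 mm under it, so what is pushed over that edge falls in.
- parts_tray: Parts tray with good parts, grey plastic, divided into eight compartments filled with collars and nuts; same outer size as the scrap pan, fixed, at the other side of the plate. Origin at the centre of its underside. Not to be used.
- flat_bar: Loose offcut of steel flat bar, 45 x 30 x 12 mm, lying flat on the plate, 0.13 kg. Origin at the centre of its underside, x along the 45 mm, z up. To be swept.
- flat_mid (a point): Middle of the flat-bar offcut, 6 mm above its underside.
- angle_iron: Loose offcut of angle iron (L section 30 x 30 x 6 mm, 40 mm long), one leg flat on the plate, the other upright, 30 mm high, 0.10 kg. Origin at the centre of its 40 x 30 mm underside, x along the 40 mm; the upright leg is at its +y side, so its centre of mass lies 5 mm that way. To be swept.
- angle_mid (a point): A point of the angle-iron offcut 12 mm above the centre of its underside.
- pipe_ring: Loose short ring cut from steel pipe, 42 mm outside, 32 mm inside diameter, 18 mm high, lying flat on the plate, 0.06 kg. Origin at the centre of its underside, on its axis. To be swept.
- ring_mid (a point): Centre of the pipe ring, 9 mm above its underside.
- weldment: Finished weldment, to be left: a round flange 56 mm across and 8 mm thick with a 34 mm pipe stub upright on it, 55 mm high in all, 0.4 kg, standing in the middle strip of the plate. Origin at the centre of its underside.
- magnet: Arrow-shaped welding magnet, to be left: red with steel faces, about 50 x 48 mm, 18 mm thick, lying flat in the middle strip of the plate, 0.2 kg. Origin under its middle.
- chipping_hammer: Chipping hammer lying on the bench, to be left; 255 mm long along its x, 107 mm over the head. Origin on the bench, near the middle of its length.
- wire_brush: Wire brush with wooden handle lying on the bench, to be left; 265 mm long along its x, 40 mm high. Origin on the bench near its middle.
- tape_measure: Yellow tape measure, to be left: 56 x 34 x 54 mm high, 0.25 kg, standing in the middle strip of the plate. Origin at the centre of its underside, x along the 56 mm.

How it is judged (in metres and radians):
At the end, for the whole second after the job is handed in: All three offcuts are inside the scrap pan and stay there (their middles inside its walls and below its rim); the weldment, magnet, tape measure, chipping hammer and wire brush are within 20 mm of where they were (x of flat_mid in the frame of scrap_pan between -0.148 and 0.148 m and y of flat_mid in the frame of scrap_pan between -0.068 and 0.068 m and z of each of flat_mid, angle_mid, ring_mid in the frame of scrap_pan below 0.052 m and x of angle_mid in the frame of scrap_pan between -0.148 and 0.148 m and y of angle_mid in the frame of scrap_pan between -0.068 and 0.068 m and x of ring_mid in the frame of scrap_pan between -0.148 and 0.148 m and y of ring_mid in the frame of scrap_pan between -0.068 and 0.068 m and distance of each of weldment, magnet, tape_measure, chipping_hammer, wire_brush from where it was at the start of the episode below 0.02 m); the robot touches nothing.
It fails at once if an offcut is lifted: its middle is more than 15 mm higher than when it lies on the plate (height (world z) of flat_mid above 0.096 m or height (world z) of angle_mid above 0.102 m or height (world z) of ring_mid above 0.099 m).
It fails at once if an offcut is carried or flung: its middle is 40 mm outside an edge of the plate while still above the plate's top (((y of flat_mid in the frame of plate above 0.21 m or y of flat_mid in the frame of plate below -0.21 m) and height (world z) of flat_mid above 0.078 m) or ((y of angle_mid in the frame of plate above 0.21 m or y of angle_mid in the frame of plate below -0.21 m) and height (world z) of angle_mid above 0.078 m) or ((y of ring_mid in the frame of plate above 0.21 m or y of ring_mid in the frame of plate below -0.21 m) and height (world z) of ring_mid above 0.078 m)).
It fails at once if an offcut is carried: its middle is 40 mm outside an edge of the plate, near the plate's height, with the fingers on it (((y of flat_mid in the frame of plate above 0.21 m or y of flat_mid in the frame of plate below -0.21 m) and height (world z) of flat_mid above 0.06 m and contact force between the fingers and flat_bar above 0.5 N) or ((y of angle_mid in the frame of plate above 0.21 m or y of angle_mid in the frame of plate below -0.21 m) and height (world z) of angle_mid above 0.06 m and contact force between the fingers and angle_iron above 0.5 N) or ((y of ring_mid in the frame of plate above 0.21 m or y of ring_mid in the frame of plate below -0.21 m) and height (world z) of ring_mid above 0.06 m and contact force between the fingers and pipe_ring above 0.5 N)).
It fails at once if the weldment, the welding magnet or the tape measure is moved by more than 20 mm (distance of any of weldment, magnet, tape_measure from where it was at the start of the episode above 0.02 m).
It fails at once if the chipping hammer or the wire brush is moved by more than 20 mm (distance of any of chipping_hammer, wire_brush from where it was at the start of the episode above 0.02 m).
It also fails if it takes over 64 s, if anything falls off the work surface, if the arm or the gripper's body presses on something with over 40 N, if the wrist force passes 120 N, or if a joint passes its speed limit or range.

## Working session

There is one attempt and no reset: what is moved stays moved. The work goes in short steps, Python scripts to look and compute and a shell command to move; the robot and the scene stay as the last step left them, time stands still between calls to the robot, and variables do not carry over. Pictures are saved under pics/ and viewed, at most 10 in all, crops included, and the job is handed in when it is done.

```bash
mkdir -p pics; ls
python3 - <<'E'
from cell import env, read_camera
import cv2,numpy as np
o=env.get_obs();print(o)
for n in("top","scene"):
    c=read_camera(n);cv2.imwrite(f"pics/{n}0.png",c["color"][...,::-1]);np.savez(f"{n}0.npz",**c);print(n,c["mtx"].tolist(),c["world_from_camera"].round(3).tolist())
E
```

```text
pics
{'time_s': 0.0, 'qpos': array([68.75988845, 18.44082358, -4.01522116, 83.17490297,  1.29449572,
       78.54034362, -3.26054205]), 'joint_velocities': array([ 0.17097377,  0.04149096,  0.04128774, -0.0209514 , -0.0321233 ,
       -0.00932421, -0.06633326]), 'effort': array([ 2.22438493e-04, -4.91286206e+01, -4.03768821e-01, -3.12528920e+01,
       -6.38740626e-02,  4.37890913e-02,  1.86187690e-04]), 'tool_pos': array([ 0.24375778, -0.60200219,  0.23844143]), 'tool_rot': array([-1.79889143e+02,  5.31916491e-03,  2.20489293e+01]), 'force': array([ 0.38669895, -0.00991479, -0.06249593]), 'wrist_torque': array([0.03389914, 0.01007773, 0.03872588]), 'grasp_force': 0.0, 'grip_width': 0.08762007854196478}
top [[532.0813689298094, 0.0, 325.581210457906], [0.0, 532.0813689298094, 246.75173612223685], [0.0, 0.0, 1.0]] [[0.028, -0.983, 0.184, 0.262], [-1.0, -0.029, -0.001, 0.007], [0.006, -0.184, -0.983, 1.616], [0.0, 0.0, 0.0, 1.0]]
scene [[481.00726392810975, 0.0, 317.01297337200964], [0.0, 481.00726392810975, 241.86668261426942], [0.0, 0.0, 1.0]] [[0.459, 0.686, -0.564, 1.248], [0.888, -0.355, 0.291, -0.357], [-0.001, -0.635, -0.772, 1.039], [0.0, 0.0, 0.0, 1.0]]
```

View pics/top0.png

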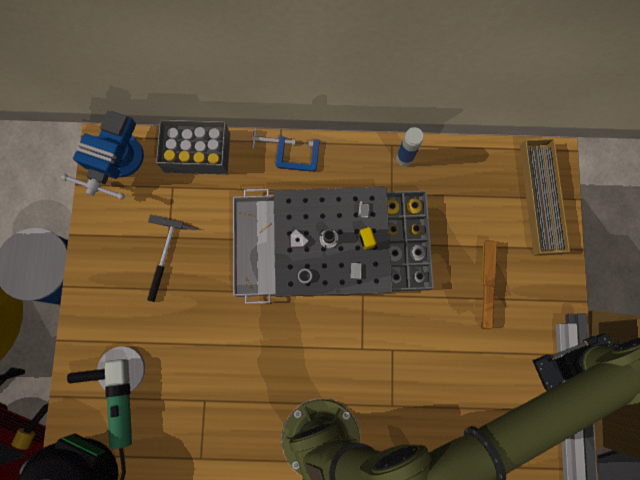

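View pics/scene0.png

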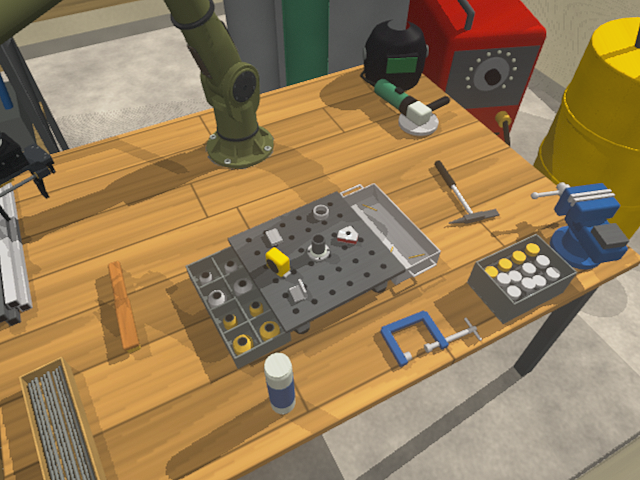

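The top view shows the scrap pan on the left (world +y, ~255,245) and the divided tray on the right. The ring (304,276) and flat bar (356,271) are in the near row, and the angle iron (364,210) is in the far row. The magnet, weldment and tape stand between the rows. Next I measure.

```bash
cat > h.py <<'E'
import numpy as np,cv2
def cloud(c):
    h,w=c["range_z"].shape;u,v=np.meshgrid(np.arange(w),np.arange(h));z=c["range_z"]
    p=np.stack([(u-c["mtx"][0,2])/c["mtx"][0,0]*z,(v-c["mtx"][1,2])/c["mtx"][1,1]*z,z],-1)
    T=c["world_from_camera"];return p@T[:3,:3].T+T[:3,3]
def blobs(c,zlo=.081,zhi=.15,amin=25):
    P=cloud(c);m=((P[...,2]>zlo)&(P[...,2]<zhi)&(c["range_z"]>0)).astype(np.uint8)
    m[:,:270]=0;m[:,392:]=0;m[:180]=0;m[300:]=0
    n,l,s,_=cv2.connectedComponentsWithStats(m)
    for i in range(1,n):
        if s[i,4]<amin: continue
        q=P[l==i];r=cv2.minAreaRect((q[:,:2]*1000).astype(np.float32))
        print("px",s[i,:4].tolist(),"mean",q.mean(0).round(4),"zmax",q[:,2].max().round(3),"rect mm",np.round(r[0],1),np.round(r[1],1),round(r[2],1))
E
python3 - <<'E'
from h import *
for n in("top","scene"):
    c=dict(np.load(n+"0.npz"));P=cloud(c)
    m=(abs(P[...,2]-.075)<.006)&(P[...,0]>.35)&(P[...,0]<.95)&(abs(P[...,1])<.35)&(c["color"].max(-1)<110)
    m=cv2.morphologyEx(m.astype(np.uint8),cv2.MORPH_OPEN,np.ones((5,5)))
    k,l,s,_=cv2.connectedComponentsWithStats(m);i=1+s[1:,4].argmax();q=P[l==i]
    r=cv2.minAreaRect((q[:,:2]*1000).astype(np.float32));print(n,"plate",r,"z",np.median(q[:,2]),cv2.boxPoints(r).round(0).tolist())
    if n=="top": blobs(c)
c=dict(np.load("top0.npz"))
a=cv2.resize(c["color"][180:305,225:400,::-1],None,fx=4.5,fy=4.5,interpolation=cv2.INTER_CUBIC);cv2.imwrite("pics/z0.png",a)
E
```

```text
top plate ((501.92913818359375, -155.9732208251953), (65.23030090332031, 93.83698272705078), 73.67959594726562) z 0.07511515415673953 [[448.0, -174.0], [538.0, -200.0], [556.0, -138.0], [466.0, -111.0]]
px [358, 200, 10, 17] mean [ 0.6607 -0.0961  0.0935] zmax 0.112 rect mm [665.9 -94. ] [49.2 26.5] 23.4
px [359, 227, 17, 23] mean [ 0.5715 -0.113   0.1218] zmax 0.138 rect mm [ 577.6 -118. ] [63. 49.] 13.0
px [319, 228, 19, 20] mean [ 0.5702 -0.0016  0.1087] zmax 0.138 rect mm [574.2  -2.4] [53. 54.] 50.8
px [290, 230, 18, 18] mean [0.5659 0.0875 0.0929] zmax 0.103 rect mm [567.9  84. ] [48.6 49. ] 86.5
px [349, 263, 12, 16] mean [ 0.4808 -0.0834  0.0876] zmax 0.096 rect mm [480.2 -80.8] [44.5 32.1] 0.7
px [298, 269, 15, 16] mean [0.4598 0.0629 0.0907] zmax 0.1 rect mm [459.   62.3] [43.1 40.4] 2.0
scene plate ((476.2760009765625, 26.616470336914062), (128.98321533203125, 243.5254669189453), 5.650326728820801) z 0.07580401835482942 [[400.0, 141.0], [424.0, -101.0], [552.0, -88.0], [528.0, 154.0]]
```

View pics/z0.png

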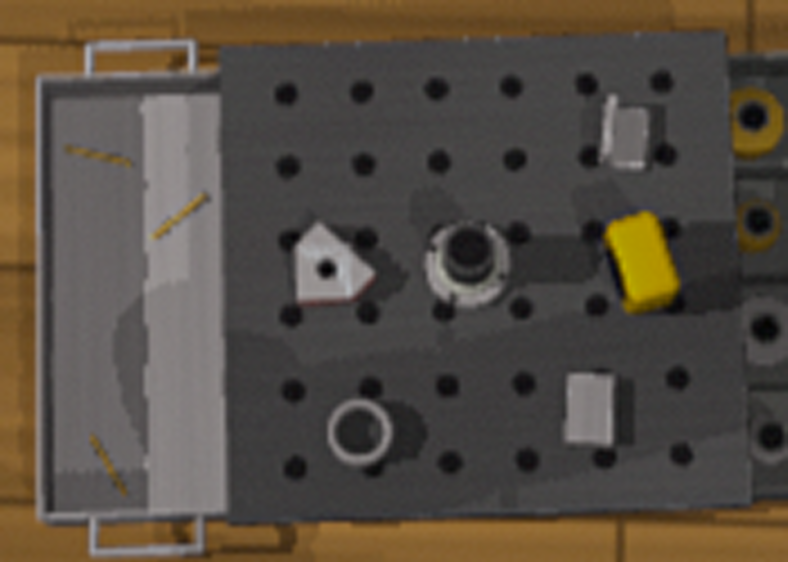

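The crop shows the plate corners at (218,45), (722,32), (750,505) and (228,522). The ring is clear of its neighbours, and the angle's upright leg is on the pan side. I convert these to the plate frame and, in the same turn, start with a safe raise and swing.

```bash
cat >> h.py <<'E'
def ray(c,uv,z):
    T=c["world_from_camera"];d=T[:3,:3]@np.linalg.solve(c["mtx"],[uv[0],uv[1],1]);return T[:3,3]+d*(z-T[2,3])/d[2]
E
python3 - <<'E'
from h import *
c=dict(np.load("top0.npz"))
f=lambda p,z:ray(c,((p[0]+.5)/4.5-.5+225,(p[1]+.5)/4.5-.5+180),z)[:2]
K=np.array([f(p,.075) for p in[(218,45),(722,32),(750,505),(228,522)]]);print(K.round(3))
print("sides",[round(np.linalg.norm(K[i]-K[i-1]),3) for i in range(4)])
C=K.mean(0);ey=(K[0]+K[3]-K[1]-K[2]);ex=K[0]+K[1]-K[2]-K[3];a=np.arctan2(ey[1],ey[0])-np.pi/2;b=np.arctan2(ex[1],ex[0]);print("C",C,np.degrees([a,b]))
t=(a+b)/2;R=np.array([[np.cos(t),-np.sin(t)],[np.sin(t),np.cos(t)]])
for n,p,z in[("ring",(360,432),.093),("flat",(590,409),.087),("angle legtop a",(610,98),.105),("angle legtop b",(605,162),.105),("angle flat corner top",(648,108),.081),("angle flat corner bot",(643,168),.081),("flange",(468,265),.083),("magnet L-bot",(300,302),.093),("magnet top",(318,222),.093),("tape bl",(630,310),.129),("tape tl",(608,222),.129)]:
    w=f(p,z);print(n,w.round(4),"plate",((w-C)@R).round(4))
E
python3 -m jog '[[0,0,0,-0.5,0],[0,0,0,-0.5,0],[0,0,0,-0.5,0],[0,0,0,-0.5,0]]'
```

```text
[[ 0.72   0.168]
 [ 0.739 -0.169]
 [ 0.422 -0.189]
 [ 0.402  0.147]]
sides [np.float64(0.319), np.float64(0.337), np.float64(0.317), np.float64(0.337)]
C [ 0.5709175  -0.01078798] [3.37772995 3.7475304 ]
ring [0.4603 0.0633] plate [-0.1058  0.0808]
flat [ 0.4803 -0.0841] plate [-0.095  -0.0676]
angle legtop a [ 0.6829 -0.0925] plate [ 0.1067 -0.0885]
angle legtop b [ 0.6399 -0.0899] plate [ 0.0639 -0.0833]
angle flat corner top [ 0.6835 -0.1194] plate [ 0.1056 -0.1154]
angle flat corner bot [ 0.6425 -0.1166] plate [ 0.0649 -0.1101]
flange [ 0.5735 -0.003 ] plate [0.003  0.0076]
magnet L-bot [0.5438 0.1051] plate [-0.0198  0.1173]
magnet top [0.5971 0.0955] plate [0.0328 0.1044]
tape bl [ 0.5381 -0.1058] plate [-0.0386 -0.0928]
tape tl [ 0.5946 -0.091 ] plate [ 0.0187 -0.0815]
time_s: 0.43
tool_pos: [0.2441, -0.6028, 0.2814]
tool_rot: [179.9, 0.0, 22.0]
force: [0.6, -0.3, 0.4]
grip_width: 0.068
grasp_force: 0.0
```

The plate sides measure 319 × 337 mm against 320 × 340, so the fit is good. Yaw is about 3.6°. I'll swing around at height, with tool x along the push direction (yaw 93.6), and take the ring first.

```bash
cat > go.py <<'E'
# usage: go.py px py z : remaining tool shift units to plate-frame point, and yaw units to 93.6
import sys,numpy as np
from cell import env
o=env.get_obs();t=np.radians(3.56);C=np.array([.5709,-.0108])
R=np.array([[np.cos(t),-np.sin(t)],[np.sin(t),np.cos(t)]])
p=o["tool_pos"];y=np.radians(o["tool_rot"][2]);px,py,z=map(float,sys.argv[1:])
d=C+R@[px,py]-p[:2]
print("plate now",((p[:2]-C)@R).round(4),"z",p[2].round(4),"| units x",(d@[np.cos(y),np.sin(y)]/.02).round(2),"y",(d@[np.sin(y),-np.cos(y)]/.02).round(2),"z",((p[2]-z)/.02).round(2),"yaw",(-(93.56-o["tool_rot"][2])/45).round(3),"F",o["force"].round(1),"w",o["grip_width"].round(3))
E
R='[0.3,1,-0.2,0,-0.043]'
python3 -m jog '[[0.3,1,-0.2,0,-0.043],[0.3,1,-0.2,0,-0.043],[0.3,1,-0.2,0,-0.043],[0.3,1,-0.2,0,-0.043],[0.3,1,-0.2,0,-0.043],[0.3,1,-0.2,0,-0.043],[0.3,1,-0.2,0,-0.043],[0.3,1,-0.2,0,-0.043],[0.3,1,-0.2,0,-0.043],[0.3,1,-0.2,0,-0.043],[0.3,1,-0.2,0,-0.043],[0.3,1,-0.2,0,-0.043]]'
python3 -m jog '[[0.3,1,-0.2,0,-0.043],[0.3,1,-0.2,0,-0.043],[0.3,1,-0.2,0,-0.043],[0.3,1,-0.2,0,-0.043],[0.3,1,-0.2,0,-0.043],[0.3,1,-0.2,0,-0.043],[0.3,1,-0.2,0,-0.043],[0.3,1,-0.2,0,-0.043],[0.3,1,-0.2,0,-0.043],[0.3,1,-0.2,0,-0.043],[0.3,1,-0.2,0,-0.043],[0.3,1,-0.2,0,-0.043]]'
python3 go.py -0.106 0.033 0.2; python3 -c "
from cell import env;print(env.get_obs()['qpos'])"
```

```text
time_s: 1.43
tool_pos: [0.4199, -0.432, 0.2796]
tool_rot: [180.0, 0.0, 45.5]
force: [1.2, 0.3, -0.3]
grip_width: 0.0259
grasp_force: 0.0
time_s: 2.43
tool_pos: [0.5133, -0.2075, 0.2796]
tool_rot: [180.0, 0.0, 68.7]
force: [-0.0, -0.2, 0.9]
grip_width: 0.0266
grasp_force: 0.0
[ 42.95785013   7.09150872 -25.84815342  92.80815358   3.13516055
  80.81210616  -4.53887355]Traceback (most recent call last):
  File "go.py", line 8, in <module>
    print("plate now",((p[:2]-C)@R).round(4),"z",p[2].round(4),"| units x",(d@[np.cos(y),np.sin(y)]/.02).round(2),"y",(d@[np.sin(y),-np.cos(y)]/.02).round(2),"z",((p[2]-z)/.02).round(2),"yaw",(-(93.56-o["tool_rot"][2])/45).round(3),"F",o["force"].round(1),"w",o["grip_width"].round(3))
                                                                                                                                                                                                                                                                    ^^^^^^^^^^^^^^^^^^^^^
AttributeError: 'float' object has no attribute 'round'
```

```bash
sed -i 's/o\["grip_width"\]\.round(3)/round(float(o["grip_width"]),3)/' go.py
python3 -m jog '[[0.3,1,-0.2,0,-0.1],[0.3,1,-0.2,0,-0.1],[0.3,1,-0.2,0,-0.1],[0.3,1,-0.2,0,-0.1],[0.3,1,-0.2,0,-0.1],[0.3,1,-0.2,0,-0.053],[0.3,0,0,0,0],[0.3,0,0,0,0]]'
python3 go.py -0.106 0.033 0.2
```

```text
time_s: 3.1
tool_pos: [0.5106, -0.0865, 0.2799]
tool_rot: [180.0, 0.1, 93.5]
force: [-0.7, -0.7, -1.3]
grip_width: 0.026
grasp_force: 0.0
plate now [-0.0649 -0.0718] z 0.2799 | units x 5.24 y -2.06 z 3.99 yaw -0.001 F [-0.7 -0.7 -1.3] w 0.026
```

```bash
python3 -m jog '[[0.3,0.9,-0.35,0,0],[0.3,0.9,-0.35,0,0],[0.3,0.9,-0.35,0,0],[0.3,0.9,-0.35,0,0],[0.3,0.9,-0.35,0,0],[0.3,0.74,-0.31,0,0],[0.3,0,0,1,0],[0.3,0,0,1,0],[0.3,0,0,1,0],[0.3,0,0,1,0],[0.3,0,0,1,0],[0.3,0,0,0,0]]'
python3 go.py -0.106 0.033 0.096
python3 - <<'E'
from cell import env, read_camera
import cv2
cv2.imwrite("pics/w1.png",read_camera("wrist")["color"][...,::-1])
E
```

```text
time_s: 4.1
tool_pos: [0.4605, 0.0145, 0.1761]
tool_rot: [-179.6, -0.0, 93.4]
force: [-1.4, -0.3, -0.3]
grip_width: 0.0259
grasp_force: 0.0
plate now [-0.1087  0.0321] z 0.1761 | units x 0.04 y 0.13 z 4.01 yaw -0.003 F [-1.4 -0.3 -0.3] w 0.026
```

View pics/w1.png

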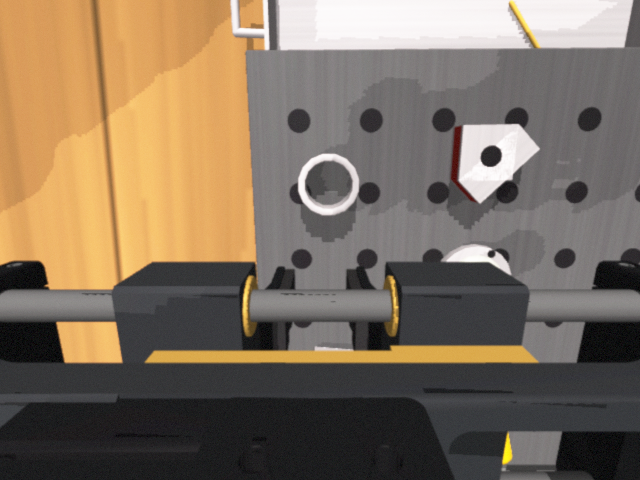

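The wrist view shows the ring (328,183) ahead of the finger gap (centre x ≈ 320), and the way to the pan is clear. I descend and sweep.

```bash
python3 -m jog '[[0.3,0,0.12,0.7,0],[0.3,0,0,0.8,0],[0.3,0,0,0.8,0],[0.3,0,0,0.8,0],[0.3,0,0,0.6,0],[0.3,0,0,0.3,0],[0.3,0,0,0,0],[0.3,0,0,0,0]]'
python3 go.py -0.106 0.165 0.096
python3 -m jog '[[0.3,0.3,0,0,0],[0.3,0.3,0,0,0],[0.3,0.3,0,0,0],[0.3,0.3,0,0,0],[0.3,0.3,0,0,0],[0.3,0.3,0,0,0],[0.3,0.3,0,0,0],[0.3,0.3,0,0,0],[0.3,0.3,0,0,0],[0.3,0.3,0,0,0],[0.3,0.3,0,0,0],[0.3,0.3,0,0,0]]'
python3 go.py -0.106 0.165 0.096
```

```text
time_s: 4.82
tool_pos: [0.4666, 0.0143, 0.1006]
tool_rot: [179.9, 0.0, 93.4]
force: [0.6, 0.7, -0.2]
grip_width: 0.0262
grasp_force: 0.0
plate now [-0.1026  0.0315] z 0.1006 | units x 6.68 y -0.19 z 0.23 yaw -0.004 F [ 0.6  0.7 -0.2] w 0.026
time_s: 5.82
tool_pos: [0.4616, 0.0865, 0.0995]
tool_rot: [-180.0, 0.0, 93.4]
force: [-0.1, -1.2, 0.1]
grip_width: 0.0262
grasp_force: 0.5
plate now [-0.1031  0.1039] z 0.0995 | units x 3.05 y -0.16 z 0.17 yaw -0.004 F [-0.1 -1.2  0.1] w 0.026
```

```bash
python3 -m jog '[[0.3,0.3,0,0.05,0],[0.3,0.3,0,0.05,0],[0.3,0.3,0,0,0],[0.3,0.3,0,0,0],[0.3,0.3,0,0,0],[0.3,0.3,0,0,0],[0.3,0.3,0,0,0],[0.3,0.3,0,0,0],[0.3,0.3,0,0,0],[0.3,0.3,0,0,0],[0.3,0.1,0,0,0],[0.3,0,0,0,0]]'
python3 go.py -0.106 0.165 0.096
python3 - <<'E'
from cell import env, read_camera
import cv2
cv2.imwrite("pics/w2.png",read_camera("wrist")["color"][...,::-1])
E
```

```text
time_s: 6.82
tool_pos: [0.4578, 0.1487, 0.0975]
tool_rot: [-180.0, -0.0, 93.4]
force: [0.1, 1.0, 0.1]
grip_width: 0.026
grasp_force: 0.0
plate now [-0.103   0.1662] z 0.0975 | units x -0.06 y -0.15 z 0.08 yaw -0.003 F [0.1 1.  0.1] w 0.026
```

View pics/w2.png

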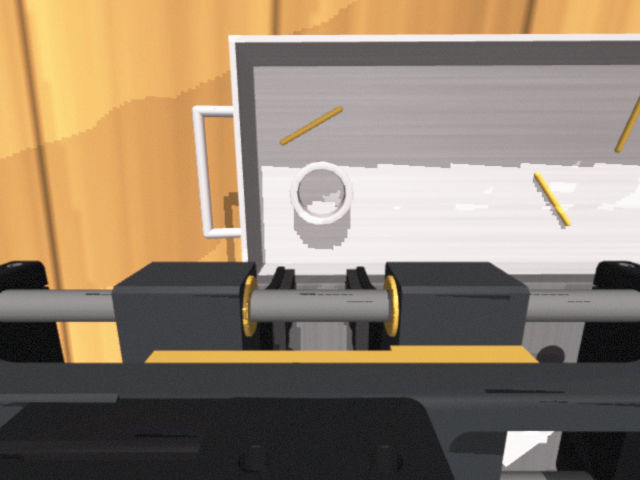

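The picture shows the ring (322,193) lying in the pan. Next is the flat bar: lift, go back over it and come down behind it.

```bash
python3 -m jog '[[0.3,-0.3,0,-1,0],[0.3,-0.5,0,-1,0],[0.3,-1,0,-0.5,0],[0.3,-1,0.1,0,0],[0.3,-1,0.1,0,0],[0.3,-1,0.1,0,0],[0.3,-1,0.1,0,0],[0.3,-1,0,0,0],[0.3,-1,0,0,0],[0.3,-1,0,0,0],[0.3,-1,0,0,0],[0.3,-1,0,0,0]]'
python3 -m jog '[[0.3,-1,0,0,0],[0.3,-1,0,0,0],[0.3,-0.85,0,0,0],[0.3,0,0,0,0],[0.3,0,0,0,0]]'
python3 go.py -0.095 -0.107 0.096
```

```text
time_s: 7.87
tool_pos: [0.4784, -0.0688, 0.1475]
tool_rot: [-180.0, 0.0, 93.3]
force: [-0.0, -0.3, -0.7]
grip_width: 0.0262
grasp_force: 0.0
time_s: 8.28
tool_pos: [0.4817, -0.125, 0.1474]
tool_rot: [-180.0, -0.0, 93.2]
force: [0.9, 0.7, -0.1]
grip_width: 0.0259
grasp_force: 0.0
plate now [-0.0961 -0.1084] z 0.1474 | units x 0.07 y 0.06 z 2.57 yaw -0.008 F [ 0.9  0.7 -0.1] w 0.026
```

```bash
python3 -m jog '[[0.3,0,0.05,0.7,-0.008],[0.3,0,0,0.7,0],[0.3,0,0,0.6,0],[0.3,0,0,0.4,0],[0.3,0,0,0.2,0],[0.3,0,0,0.1,0],[0.3,0,0,0,0],[0.3,0.3,0,0,0],[0.3,0.3,0,0,0],[0.3,0.3,0,0,0],[0.3,0.3,0,0,0]]'
python3 go.py -0.095 0.163 0.096
python3 -m jog '[[0.3,0.35,0,0,0],[0.3,0.35,0,0,0],[0.3,0.35,0,0,0],[0.3,0.35,0,0,0],[0.3,0.35,0,0,0],[0.3,0.35,0,0,0],[0.3,0.35,0,0,0],[0.3,0.35,0,0,0],[0.3,0.35,0,0,0],[0.3,0.35,0,0,0],[0.3,0.35,0,0,0],[0.3,0.35,0,0,0]]'
python3 go.py -0.095 0.163 0.096
python3 -m jog '[[0.3,0.35,0,0,0],[0.3,0.35,0,0,0],[0.3,0.35,0,0,0],[0.3,0.35,0,0,0],[0.3,0.35,0,0,0],[0.3,0.35,0,0,0],[0.3,0.35,0,0,0],[0.3,0.35,0,0,0],[0.3,0.35,0,0,0],[0.3,0.35,0,0,0],[0.3,0.35,0,0,0],[0.3,0.35,0,0,0]]'
python3 go.py -0.095 0.163 0.096
```

```text
time_s: 9.2
tool_pos: [0.4818, -0.0996, 0.0941]
tool_rot: [179.9, 0.0, 93.8]
force: [0.4, -0.9, 0.5]
grip_width: 0.0261
grasp_force: 0.5
plate now [-0.0944 -0.0831] z 0.0941 | units x 12.31 y 0.01 z -0.09 yaw 0.004 F [ 0.4 -0.9  0.5] w 0.026
time_s: 10.2
tool_pos: [0.4759, -0.0157, 0.0935]
tool_rot: [-180.0, 0.0, 93.7]
force: [-0.0, -1.2, 0.1]
grip_width: 0.026
grasp_force: 0.5
plate now [-0.0951  0.001 ] z 0.0935 | units x 8.1 y 0.03 z -0.12 yaw 0.004 F [-0.  -1.2  0.1] w 0.026
time_s: 11.2
tool_pos: [0.4704, 0.0681, 0.0935]
tool_rot: [-180.0, 0.0, 93.7]
force: [-0.2, -0.8, 0.8]
grip_width: 0.0261
grasp_force: 0.5
plate now [-0.0954  0.085 ] z 0.0935 | units x 3.9 y 0.03 z -0.12 yaw 0.004 F [-0.2 -0.8  0.8] w 0.026
```

```bash
python3 -m jog '[[0.3,0.35,0,0,0],[0.3,0.35,0,0,0],[0.3,0.35,0,0,0],[0.3,0.35,0,0,0],[0.3,0.35,0,0,0],[0.3,0.35,0,0,0],[0.3,0.35,0,0,0],[0.3,0.35,0,0,0],[0.3,0.35,0,0,0],[0.3,0.3,0,0,0],[0.3,0.3,0,0,0],[0.3,0.25,0,0,0]]'
python3 -m jog '[[0.3,0,0,0,0],[0.3,0,0,0,0]]'
python3 go.py -0.095 0.163 0.096
python3 - <<'E'
from cell import env, read_camera
import cv2
cv2.imwrite("pics/w3.png",read_camera("wrist")["color"][...,::-1])
E
```

```text
time_s: 12.2
tool_pos: [0.4651, 0.1483, 0.0935]
tool_rot: [-180.0, -0.0, 93.8]
force: [-0.4, 0.3, -0.5]
grip_width: 0.0261
grasp_force: 0.0
time_s: 12.37
tool_pos: [0.4652, 0.1476, 0.0935]
tool_rot: [-180.0, 0.0, 93.8]
force: [0.6, -0.1, -0.1]
grip_width: 0.026
grasp_force: 0.0
plate now [-0.0957  0.1647] z 0.0935 | units x -0.08 y 0.03 z -0.13 yaw 0.005 F [ 0.6 -0.1 -0.1] w 0.026
```

View pics/w3.png

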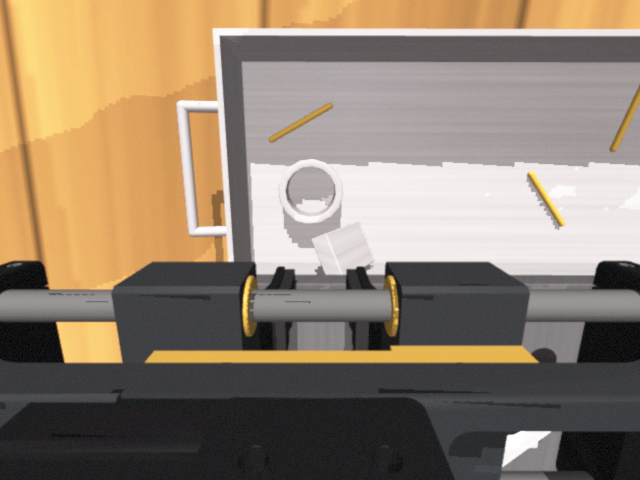

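The flat bar (343,247) is in the pan beside the ring. Now the angle: lift above the tall items, then cross to the far row behind it.

```bash
python3 -m jog '[[0.3,-0.3,0,-1,0],[0.3,0,0,-1,0],[0.3,0,0,-1,0],[0.3,0,0,-1,0],[0.3,-0.3,0.2,-1,0],[0.3,-0.8,0.5,-1,0],[0.3,-1,0.7,0,0],[0.3,-1,0.7,0,0],[0.3,-1,0.7,0,0],[0.3,-1,0.7,0,0],[0.3,-1,0.7,0,0],[0.3,-1,0.7,0,0]]'
python3 -m jog '[[0.3,-1,0.6,0,0],[0.3,-1,0.6,0,0],[0.3,-1,0.6,0,0],[0.3,-1,0.6,0,0],[0.3,-1,0.6,0,0],[0.3,-1,0.6,0,0],[0.3,-1,0.6,0,0],[0.3,-0.7,0,0,0],[0.3,0,0,0,0],[0.3,0,0,0,0]]'
python3 go.py 0.085 -0.1375 0.094
python3 - <<'E'
from cell import env, read_camera
from h import *
c=read_camera("wrist");cv2.imwrite("pics/w4.png",c["color"][...,::-1])
E
```

```text
time_s: 13.42
tool_pos: [0.5733, 0.0042, 0.2134]
tool_rot: [-180.0, 0.0, 93.7]
force: [-0.3, 0.2, 0.4]
grip_width: 0.0263
grasp_force: 0.0
time_s: 14.25
tool_pos: [0.6657, -0.143, 0.213]
tool_rot: [-179.9, -0.0, 93.6]
force: [-0.5, -0.3, 0.5]
grip_width: 0.0261
grasp_force: 0.0
plate now [ 0.0865 -0.1378] z 0.213 | units x 0.01 y -0.07 z 5.95 yaw 0.001 F [-0.5 -0.3  0.5] w 0.026
```

View pics/w4.png

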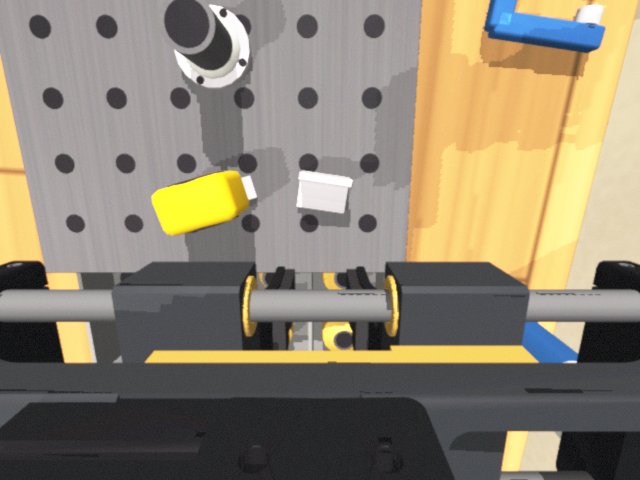

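The angle (324,193) is centred on the fingers, and the tape hook (255,188) is well clear of their path. I descend and push.

```bash
python3 -m jog '[[0.3,0,0,0.9,0],[0.3,0,0,1,0],[0.3,0,0,1,0],[0.3,0,0,1,0],[0.3,0,0,0.8,0],[0.3,0,0,0.6,0],[0.3,0,0,0.4,0],[0.3,0,0,0.15,0],[0.3,0,0,0.07,0],[0.3,0,0,0,0],[0.3,0,0,0,0]]'
python3 go.py 0.085 0.163 0.094
python3 -m jog '[[0.3,0.25,0,0,0],[0.3,0.25,0,0,0],[0.3,0.25,0,0,0],[0.3,0.25,0,0,0],[0.3,0.25,0,0,0],[0.3,0.25,0,0,0],[0.3,0.25,0,0,0],[0.3,0.25,0,0,0],[0.3,0.25,0,0,0],[0.3,0.25,0,0,0],[0.3,0.25,0,0,0],[0.3,0.25,0,0,0]]'
python3 go.py 0.085 0.163 0.094
python3 - <<'E'
from cell import env, read_camera
from h import *
c=read_camera("wrist");cv2.imwrite("pics/w5.png",c["color"][...,::-1])
E
```

```text
time_s: 15.22
tool_pos: [0.6672, -0.1422, 0.0963]
tool_rot: [179.9, 0.0, 93.7]
force: [-0.8, 0.3, -0.2]
grip_width: 0.0261
grasp_force: 0.0
plate now [ 0.088  -0.1371] z 0.0963 | units x 15.01 y -0.1 z 0.11 yaw 0.004 F [-0.8  0.3 -0.2] w 0.026
time_s: 16.22
tool_pos: [0.6626, -0.0818, 0.0951]
tool_rot: [-180.0, 0.0, 93.7]
force: [0.4, -1.1, 1.3]
grip_width: 0.0265
grasp_force: 0.5
plate now [ 0.0871 -0.0766] z 0.0951 | units x 11.98 y -0.07 z 0.06 yaw 0.004 F [ 0.4 -1.1  1.3] w 0.026
```

View pics/w5.png

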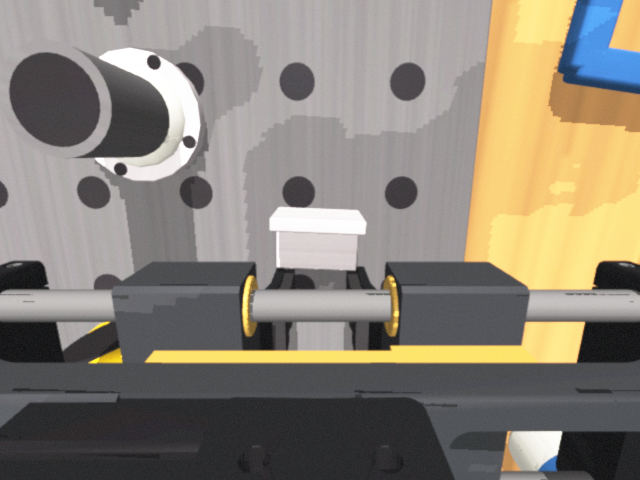

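The angle (318,238) sits square against both fingers, upright leg ahead, with the flange well to the left. I keep pushing.

```bash
python3 -m jog '[[0.3,0.33,0,0.03,0],[0.3,0.33,0,0.03,0],[0.3,0.33,0,0,0],[0.3,0.33,0,0,0],[0.3,0.33,0,0,0],[0.3,0.33,0,0,0],[0.3,0.33,0,0,0],[0.3,0.33,0,0,0],[0.3,0.33,0,0,0],[0.3,0.33,0,0,0],[0.3,0.33,0,0,0],[0.3,0.33,0,0,0]]'
python3 -m jog '[[0.3,0.33,0,0,0],[0.3,0.33,0,0,0],[0.3,0.33,0,0,0],[0.3,0.33,0,0,0],[0.3,0.33,0,0,0],[0.3,0.33,0,0,0],[0.3,0.33,0,0,0],[0.3,0.33,0,0,0],[0.3,0.33,0,0,0],[0.3,0.33,0,0,0],[0.3,0.33,0,0,0],[0.3,0.33,0,0,0]]'
python3 go.py 0.085 0.163 0.094
```

```text
time_s: 17.27
tool_pos: [0.6574, -0.0027, 0.0939]
tool_rot: [-180.0, 0.0, 93.7]
force: [0.5, -0.7, -0.7]
grip_width: 0.026
grasp_force: 0.2
time_s: 18.27
tool_pos: [0.6523, 0.0764, 0.0939]
tool_rot: [-180.0, 0.0, 93.7]
force: [-0.1, -0.4, 0.4]
grip_width: 0.0263
grasp_force: 0.2
plate now [0.0867 0.082 ] z 0.0939 | units x 4.05 y -0.07 z -0.0 yaw 0.004 F [-0.1 -0.4  0.4] w 0.026
```

```bash
python3 -m jog '[[0.3,0.35,0,0,0],[0.3,0.35,0,0,0],[0.3,0.35,0,0,0],[0.3,0.35,0,0,0],[0.3,0.35,0,0,0],[0.3,0.35,0,0,0],[0.3,0.35,0,0,0],[0.3,0.35,0,0,0],[0.3,0.35,0,0,0],[0.3,0.35,0,0,0],[0.3,0.35,0,0,0],[0.3,0.35,0,0,0]]'
python3 -m jog '[[0.3,0,0,0,0],[0.3,0,0,0,0],[0.3,-0.5,0,0,0],[0.3,-0.5,0,-0.5,0],[0.3,-0.5,0,-1,0],[0.3,0,0,-1,0],[0.3,0,0,-1,0],[0.3,0,0,-1,0],[0.3,-0.5,0,-1,0],[0.3,-1,0,-1,0],[0.3,-1,0,-1,0],[0.3,-1,0,-1,0]]'
python3 -m jog '[[0.3,-1,0,-1,0],[0.3,-1,0,-1,0],[0.3,-1,0,0,0],[0.3,-1,0,0,0],[0.3,-1,0,0,0],[0.3,-1,0,0,0],[0.3,-1,0,0,0],[0.3,-1,0,0,0],[0.3,0,0,0,0],[0.3,0,0,0,0]]'
python3 - <<'E'
from cell import env, read_camera
from h import *
c=read_camera("top");blobs(c)
s=read_camera("scene")["color"][150:350,180:460];t=c["color"][180:305,225:400]
a=cv2.resize(s,(784,560)) ;b=cv2.resize(t,(420,300))
cv2.imwrite("pics/s6.png",a[...,::-1]);cv2.imwrite("pics/t6.png",cv2.resize(t,None,fx=4.5,fy=4.5)[...,::-1])
E
```

```text
time_s: 19.27
tool_pos: [0.6468, 0.1605, 0.0939]
tool_rot: [180.0, -0.0, 93.7]
force: [-0.8, -0.1, 0.5]
grip_width: 0.026
grasp_force: 0.0
time_s: 20.27
tool_pos: [0.6534, 0.0567, 0.2659]
tool_rot: [180.0, 0.1, 93.6]
force: [-0.3, -0.5, -0.6]
grip_width: 0.0263
grasp_force: 0.0
time_s: 21.1
tool_pos: [0.6633, -0.1035, 0.3043]
tool_rot: [-180.0, 0.1, 93.4]
force: [-0.0, 0.0, -0.1]
grip_width: 0.026
grasp_force: 0.0
px [318, 228, 20, 20] mean [ 0.5702 -0.002   0.1085] zmax 0.141 rect mm [573.5  -4.1] [57.  53.8] 47.8
px [358, 228, 6, 20] mean [ 0.5763 -0.0973  0.1146] zmax 0.135 rect mm [574.9 -96.2] [48.8 13.1] 4.1
px [291, 230, 18, 19] mean [0.5659 0.0871 0.0928] zmax 0.104 rect mm [569.   82.4] [52.3 49.7] 1.9
```

View pics/s6.png

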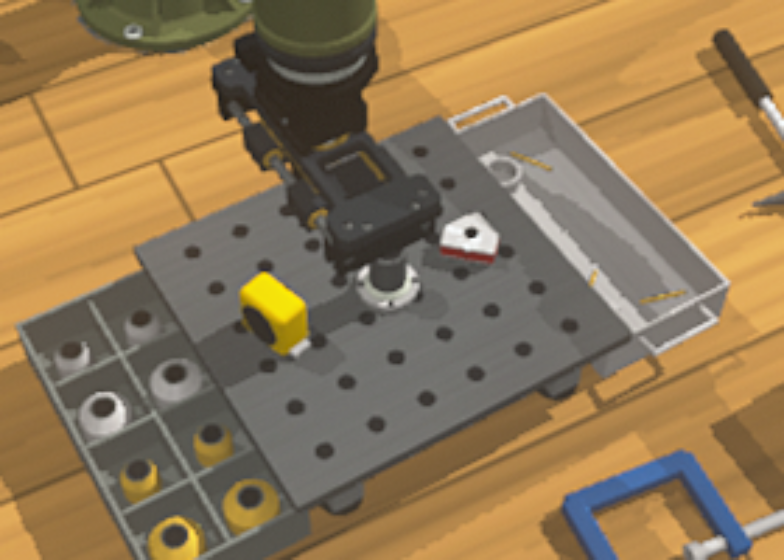

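View pics/t6.png

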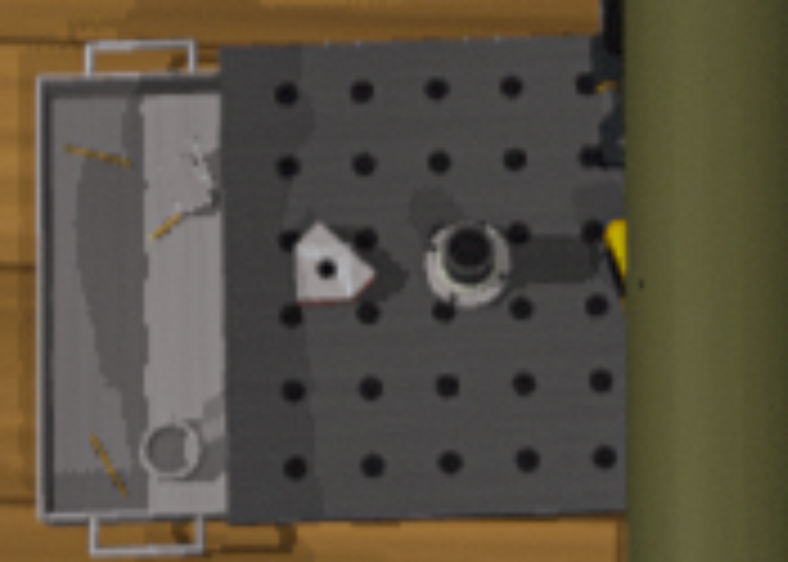

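The plate holds only the magnet, weldment and tape, all where they were. The ring (170,447), the flat bar (213,415) and the angle (205,180) are in the pan. A quick height check follows before handing in.

Run:
```python
from cell import env, read_camera
from h import *
c=read_camera("top");P=cloud(c)
for n,(u,v) in dict(ring=(170,447),flat=(213,415),flat2=(208,432),angle=(205,175),angle2=(200,200)).items():
    a,b=int(u/4.5+225),int(v/4.5+180);q=P[b-2:b+3,a-2:a+3].reshape(-1,3);print(n,np.median(q,0).round(3),"zmax",q[:,2].max().round(3))
print(env.get_obs()["tool_pos"])
```

```text
ring [0.458 0.196 0.005] zmax 0.012
flat [0.475 0.163 0.042] zmax 0.055
flat2 [0.464 0.165 0.042] zmax 0.053
angle [0.645 0.177 0.015] zmax 0.042
angle2 [0.628 0.181 0.014] zmax 0.03
[ 0.66364903 -0.09890813  0.30446841]
```

The flat bar seems to stand on edge against the near wall, so I check it once with wrist range from above.

```bash
python3 -m jog '[[0.3,1,-0.7,0,0],[0.3,1,-0.7,0,0],[0.3,1,-0.7,0,0],[0.3,1,-0.7,0,0],[0.3,1,-0.7,0,0],[0.3,1,-0.7,0,0],[0.3,1,-0.7,0,0],[0.3,1,-0.7,0,0],[0.3,1,-0.7,0,0],[0.3,1,-0.7,0,0],[0.3,1,-0.7,0,0],[0.3,1,-0.7,0,0]]'
python3 -m jog '[[0.3,1,0,0,0],[0.3,1,0,0,0],[0.3,0,0,0,0],[0.3,0,0,0,0],[0.3,0,0,0,0]]'
python3 go.py -0.095 0.2 0.3
python3 - <<'E'
from cell import env, read_camera
from h import *
from scipy.spatial.transform import Rotation as Ro
o=env.get_obs();c=read_camera("wrist");T=np.eye(4);T[:3,:3]=Ro.from_euler("xyz",o["tool_rot"],degrees=True).as_matrix();T[:3,3]=o["tool_pos"]
c["world_from_camera"]=T@c["T_tool_cam"];P=cloud(c)
t=np.radians(3.56);C=np.array([.5709,-.0108]);R=np.array([[np.cos(t),-np.sin(t)],[np.sin(t),np.cos(t)]])
q=(P[...,:2]-C)@R;z=P[...,2]
print("rows plate y .150-.23, cols plate x -.14..-.05: median z mm")
for y in np.arange(.150,.23,.006):
    print(f"{y:.3f}",[int(1000*np.median(z[m])) if (m:=(abs(q[...,0]-x)<.004)&(abs(q[...,1]-y)<.003)&(c["range_z"]>0)&(z<.12)).any() else None for x in np.arange(-.14,-.04,.008)])
E
```

```text
time_s: 22.25
tool_pos: [0.479, 0.1309, 0.3041]
tool_rot: [180.0, 0.0, 93.9]
force: [0.6, -0.5, -0.4]
grip_width: 0.0263
grasp_force: 0.0
time_s: 22.67
tool_pos: [0.4777, 0.1685, 0.304]
tool_rot: [180.0, 0.1, 93.8]
force: [-0.9, -0.6, -0.0]
grip_width: 0.0261
grasp_force: 0.0
plate now [-0.0819  0.1847] z 0.304 | units x 0.77 y -0.65 z 0.2 yaw 0.005 F [-0.9 -0.6 -0. ] w 0.026
rows plate y .150-.23, cols plate x -.14..-.05: median z mm
0.150 [75, 75, 75, 75, 75, 75, 74, 74, 74, 75, 75, 75, 75]
0.156 [74, 74, 74, 74, 74, 74, 75, 75, 74, 75, 74, 73, 74]
0.162 [73, 74, 74, 74, 73, 74, 74, 74, 74, 74, 74, 74, 73]
0.168 [4, 4, 4, 4, 4, 65, 48, 49, 41, 31, 17, 4, 4]
0.174 [2, 3, 3, 3, 2, 3, 46, 44, 32, 19, 3, 3, 3]
0.180 [3, 3, 3, 2, 3, 3, 44, 37, 26, 13, 2, 2, 3]
0.186 [2, 2, 3, 3, 3, 20, 4, 4, 3, 3, 3, 3, 2]
0.192 [3, 2, 2, 20, 18, 10, 20, 2, 3, 3, 3, 2, 2]
0.198 [3, 2, 2, 19, 2, 2, 3, 20, 2, 2, 3, 3, 3]
0.204 [3, 2, 3, 11, 3, 3, 3, 20, 3, 2, 3, 3, 3]
0.210 [2, 3, 3, 6, 3, 2, 3, 20, 3, 3, 3, 3, 2]
0.216 [2, 3, 2, 21, 3, 3, 3, 20, 3, 2, 3, 3, 3]
0.222 [2, 3, 3, 11, 20, 3, 20, 3, 3, 3, 3, 2, 3]
0.228 [3, 3, 3, 3, 3, 4, 3, 2, 3, 3, 2, 3, 3]
```

The flat bar leans inside the pan with its middle at a height of about 27 mm and plate y ≈ 0.17 m, so it is inside the walls and below the rim. I hand in the job.

```bash
python3 -c "
from cell import env;print(env.sign_off())"
```

```text
the job is handed in; nothing more can be done
None
```

I swept the ring, flat bar and angle iron over the plate edge into the scrap pan, and the camera checks show all three in it. The weldment and magnet measured unmoved, nothing touched the tape measure or the bench tools, and I handed the job in at about 23 s; no verdict came back.

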